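# Centre the teapot on the banding wheel, handle to the near edge

### The arm

A 6-joint arm with a two-finger parallel gripper is mounted at the origin on the work surface. World frame = base frame: x ahead of the robot, y to its left, z up, the work surface at z = 0. Lengths are in m, angles in rad, forces in N, time in s.
With the tool pointing down it reaches from about 0.425 to 0.95 m from the base axis. Payload 3.5 kg.
Tool frame: the origin (TCP) lies midway between the tips of the shut fingers; the grasp point (between the pads) lies 19 mm behind it (ctrl.pinch_z is the distance from the TCP to the grasp point, in m); z points along the fingers, y is the line along which they close (so a half turn about z gives the same grasp; the last joint's range is limited). The gripper opens to 85 mm and grips with 20 to 120 N. Pads are 22 mm wide; open, the fingers measure 114 mm over their backs; the gripper's body (76 mm by 85 mm) begins 54 mm behind the grasp point. The pads swing forward as they close: fully open they stand 13 mm farther back than shut.
Start: joints at [-1.304, 0.286, 1.577, -0, 1.279, -0.15], TCP at [0.273, -0.617, 0.231] pointing down, gripper open.
Joint ranges: [-2.77, 2.77], [-0.9, 2.22], [0.21, 2.48], [-1.53, 4.67], [0.24, 2.81], [-2.84, 2.84]. Speed limits (rad/s): [2.79, 2.79, 3.14, 3.14, 3.14, 3.14].

### API

Orientations are given as a unit quaternion [x, y, z, w].
In Python, from plant import get_state, viewer, sign_off, ctrl gives the robot as it stands. The module is installed in compiled form; this text tells all that it offers.
- The arm moves only by the shell command python3 -m handwheel 'ROWS' [FORCE]. ROWS is JSON, a list that holds one entry, the list of rows, each a list of 5 numbers: the finger opening in m, from 0 to 0.0854, then the shift along the tool's x, y, z in m, then the turn about the tool's z in degrees. In form: [[[claw, x, y, z, spin], ...]]. A call has 1 to 12 rows; each row shifts and turns the commanded pose from where the row before left it, along the tool's axes as they then stand; what a row does not reach is not made up. A row lasts 1/12 s, in which the tool goes at most 41.7 mm and 7.16 degrees, less where a joint would pass 70% of its speed; a pose out of reach is approached as far as the arm can. A call is refused whole if a number of a shift passes 0.0417 or a number of a turn 7.16, either way. A call with a gripper value outside its range is refused whole. The fingers move at their own pace and stop on an object; FORCE is the grip in N (left out, the last holds). Time passes only in rows, so rows that do not move let the fingers close. It gives the time, the measured TCP pose, the force, the opening and the grip force at its end, in the units of the state.
- get_state(): the state, without advancing time (a new reading comes with each control period).
- viewer.read_camera(name): name is "scene" or "top"; returns the picture (384x512x3 uint8, blue, green, red); there is no depth.
- viewer.camera_params(name): a dict with "fov_y" (degrees; the focal length in pixels is half the picture's height over the tangent of half this angle, whatever the lens; pixels are square), "cx", "cy" (the principal point, pixels), "k1" (the pictures are not rectified: a ray, as slopes to the right and down, at radius r is drawn at 1 + k1 r^2 times it, then the intrinsics apply), "xyz" and "attitude" of the camera in the world. Camera axes: x right, y up, looking along -z (the intrinsics and any distortion apply to the point x, -y, -z); pixel columns grow to the right and rows downward; lengths in m; the calibration is good to about 2 mm. A picture is of the moment at which its call begins. camera_params takes no time and is no camera call.
- sign_off(): hands the job in; it is judged then, once.
Trained networks look in the newest picture that a camera, given by its name, has taken for a name from the list of things; names that differ only in an ending like _2 or _b are one class to them, and where a whole thing is asked for, a point or a joint stands for the part that bears it (a point fixed in the world has none). Each returns a list of dicts, best first, with "confidence" (0 to 1); they miss things now and then, are a little off and sometimes report something else, mostly with a low value. They report only what shows in the picture. A call takes as long as a camera call.
- viewer.look_for(camera, name): "extent" ([left, top, width, height] as shares, 0 to 1, of the picture: columns of its width, rows of its height, round what is visible of it).
- viewer.outline_of(camera, name): "mask" (384x512 bool, what is visible of it) and "extent" ([left, top, width, height] as shares, 0 to 1, of the picture: columns of its width, rows of its height, round what is visible of it).
- viewer.pinpoint(camera, name): "xy" ([column, row] as shares, 0 to 1, of the picture: columns of its width, rows of its height: a listed point, or the origin of a listed thing).
The state is a dict: "time": time; "qpos": joint angles; "dq": joint speeds; "joint_efforts": joint torques, N m; "eef_pos": TCP position; "tcp_rot": TCP orientation; "contact_force": force on the tool from outside, world axes, zero at the start; "wrist_torque": the same for the moment, N m; "opening": opening from 0.0 (shut) to 1.0 (fully open); "finger_force": force on a finger pad.
Only numpy, scipy, OpenCV 4.12 (cv2) and the standard library are available. Lean on these libraries where they do the work, as an engineer would, in place of code of your own. Each camera call takes 0.05 s, during which the arm holds its last target. There are 200 camera calls.

### The job

Set the unpainted teapot up for decorating: using only your fingertips or the outside of the fingers, gently push it along the banding wheel until it stands in the exact middle of the wheel's rings, with its handle pointing squarely at the near edge of the table, the robot's side. The wheel head turns freely, so the pot may be swung round by pushing its handle. Do not pinch, lift or tip the teapot, and leave the lid, brush, cup, glaze jars and clay animals where they are.

Things in the scene. Friction and masses are not known exactly. Their poses are not given: they have to be found in the camera images.
- teapot: Unglazed clay teapot, no lid on, 0.27-0.53 kg, upright on the wheel. Origin: centre of its round underside; z up. Hollow round body 66 mm high, wall 4 mm; radius 40 mm at the foot, 53 mm at the belly (32 mm up), 37 mm at the mouth. Straight handle along its own -x, short spout along its own +y. Placed right when its x axis is the world x axis (handle to -x, spout to +y).
- handle_tip (a point): Centre of the free end of the teapot's handle, 116 mm from the pot's axis, 57 mm above its foot. The handle leaves the belly 40 mm above the foot, rises 14 degrees outward and is 21 mm thick at the root, 25 mm at this end.
- spout_tip (a point): Middle of the lip of the teapot's spout, 74 mm from the pot's axis, 61 mm above its foot; the spout is 28 mm thick at the belly, 14 mm at the lip.
- wheel_center (a point): Middle of the banding wheel's flat top, on its turning axis, 75 mm above the table; it does not move. The aluminium head is a disc of radius 110 mm, 9 mm thick, with dark engraved rings of radius 60, 80 and 100 mm round the middle, on a green cast base fixed to the table. Only the position matters: this frame's angle about z means nothing.
- wheel (a joint): Turn of the wheel head in rad, anticlockwise from above, no stops, 0 at the start. Light drag of 0.015 Nm, less than it takes to twist the pot on it, so pot and head usually turn together; pushed slowly it stops at once, pushed fast it coasts a little. Its final value does not matter.
- table_mark (a point): An unmarked fixed point of the table top at world (0.55, 0, 0), under the work; its axes are the world axes. The near edge of the table, behind the robot, runs along its y; the handle must point along its -x.
- lid: The teapot's lid, lying on the table beside the wheel: disc 72 mm across, 30 mm high with its knob. Leave alone.
- brush: Brush, 170 mm long, lying beside the wheel. Leave alone.
- cup: Terracotta cup, 64 mm across, 60 mm high, standing beside the wheel. Leave alone.
- glaze_blue: Blue glaze jar, 52 mm across, 85 mm high, to the left. Leave alone.
- glaze_red: Red glaze jar, 52 mm across, 85 mm high, to the left. Leave alone.
- bird: Small tan clay bird, about 90 mm long and 80 mm high, to the right. Leave alone.
- beast: Small dark clay four-legged animal, about 110 mm long and 67 mm high, to the right. Leave alone.

How it is judged:
At the end, for the whole second after the job is handed in: The teapot stands upright and at rest on the wheel, its axis within 7 mm of the wheel's axis, its handle pointing at the near edge (world -x) within 0.25 rad (horizontal distance between teapot and wheel_center below 0.007 m and angle between the x axis of teapot and the x axis of table_mark, either way round below 0.25 rad and world x of handle_tip below 0.55 m and z of teapot in the frame of wheel_center between -0.003 and 0.003 m and angle between teapot's own z axis and vertical below 0.05 rad and linear speed of teapot below 0.01 m/s and angular speed of teapot below 0.05 rad/s); the robot touches nothing.
It fails at once if the teapot is lifted more than 6 mm off the wheel or falls off it (z of teapot in the frame of wheel_center above 0.006 m or z of teapot in the frame of wheel_center below -0.01 m).
It fails at once if the teapot is tipped more than 0.12 rad (angle between teapot's own z axis and vertical above 0.12 rad).
It fails at once if the teapot is pinched, pressed or struck with more than 10 N (contact force between the arm and teapot above 10 N).
It fails at once if the lid, brush, cup, a glaze jar or a clay animal is moved more than 20 mm (distance of any of lid, brush, cup, glaze_blue, glaze_red, bird, beast from where it was at the start of the episode above 0.02 m).
It also fails if it takes over 72 s, if anything falls off the work surface, if the arm or the gripper's body presses on something with over 40 N, if the wrist force passes 120 N, or if a joint passes its speed limit or range.

## Working session

There is one attempt and no reset: what is moved stays moved. The work goes in short steps, Python scripts to look and compute and a shell command to move; the robot and the scene stay as the last step left them, time stands still between calls to the robot, and variables do not carry over. Pictures are saved under pics/ and viewed, at most 10 in all, crops included, and the job is handed in when it is done.

```bash
mkdir -p pics
cat > h.py <<'E'
import numpy as np,cv2
from scipy.spatial.transform import Rotation as R
from plant import get_state,viewer,sign_off,ctrl
W,H=512,384
def par(c):
    p=viewer.camera_params(c); f=H/2/np.tan(np.radians(p['fov_y'])/2)
    return p,f,R.from_quat(p['attitude']).as_matrix()
def ray(c,u,v):
    p,f,M=par(c); d=np.array([(u-p['cx'])/f,(v-p['cy'])/f]); s=d.copy()
    for _ in range(20): s=d/(1+p['k1']*(s@s))
    return np.array(p['xyz']),M@np.array([s[0],-s[1],-1])
def onz(c,u,v,z):
    o,d=ray(c,u,v); return o+d*(z-o[2])/d[2]
def proj(c,X):
    p,f,M=par(c); q=M.T@(np.array(X)-p['xyz']); s=np.array([q[0],-q[1]])/-q[2]
    s=s*(1+p['k1']*(s@s)); return s*f+[p['cx'],p['cy']]
def pt(c,n,z):
    r=viewer.pinpoint(c,n)
    if not r: return n,None
    u,v=r[0]['xy'][0]*W,r[0]['xy'][1]*H
    return n,round(r[0]['confidence'],2),np.round([u,v]),np.round(onz(c,u,v,z),4)
E
python3 - <<'E'
from h import *
for c in('top','scene'):
    cv2.imwrite(f'pics/{c}0.png',viewer.read_camera(c)); print(viewer.camera_params(c))
    for n,z in(('wheel_center',.075),('teapot',.075),('handle_tip',.132),('spout_tip',.136)): print(c,*pt(c,n,z))
for n in('lid','brush','cup','glaze_blue','glaze_red','bird','beast'): print(*pt('top',n,0))
s=get_state();print(s['time'],R.from_quat(s['tcp_rot']).as_matrix().round(3))
E
```

```text
{'fov_y': 51.33868345039572, 'cx': 258.7325600578118, 'cy': 187.49243332842522, 'k1': -0.028363548737047217, 'xyz': array([ 0.44529199, -0.0090593 ,  1.16837797]), 'attitude': array([-0.02589426,  0.04087628,  0.709718  , -0.70282215])}
top wheel_center 0.72 [215. 182.] [0.5642 0.0864 0.075 ]
top teapot 0.74 [203. 175.] [0.5858 0.1202 0.075 ]
top handle_tip 0.64 [227. 136.] [0.6804 0.0514 0.132 ]
top spout_tip 0.57 [222. 188.] [0.5415 0.0629 0.136 ]
{'fov_y': 45.67547957527334, 'cx': 260.30762487836034, 'cy': 193.50960516313594, 'k1': -0.1332402896173251, 'xyz': array([1.62871218, 0.16581182, 1.20023087]), 'attitude': array([0.24711181, 0.28653146, 0.71000364, 0.59391104])}
scene wheel_center 0.79 [286. 203.] [0.5692 0.0809 0.075 ]
scene teapot 0.56 [296. 209.] [0.5881 0.1179 0.075 ]
scene handle_tip 0.73 [274. 217.] [0.688  0.0565 0.132 ]
scene spout_tip 0.56 [281. 189.] [0.5663 0.0623 0.136 ]
lid 0.84 [174. 229.] [0.4374 0.2128 0.    ]
brush 0.59 [239. 130.] [0.7292 0.0216 0.    ]
cup 0.63 [277. 206.] [ 0.5004 -0.087   0.    ]
glaze_blue 0.57 [112. 198.] [0.528  0.3958 0.    ]
glaze_red 0.7 [115. 162.] [0.6359 0.3873 0.    ]
bird 0.65 [390. 230.] [ 0.427  -0.4186  0.    ]
beast 0.68 [388. 154.] [ 0.6517 -0.4235  0.    ]
0.85 [[ 0.914  0.405  0.   ]
 [ 0.405 -0.914 -0.   ]
 [-0.     0.    -1.   ]]
```

Run:
```python
import cv2
a=cv2.imread('pics/top0.png')[100:260,90:300];cv2.imwrite('pics/t1.png',cv2.resize(a,None,fx=3.6,fy=3.6,interpolation=2))
```

```text
(no output)
```

View pics/t1.png

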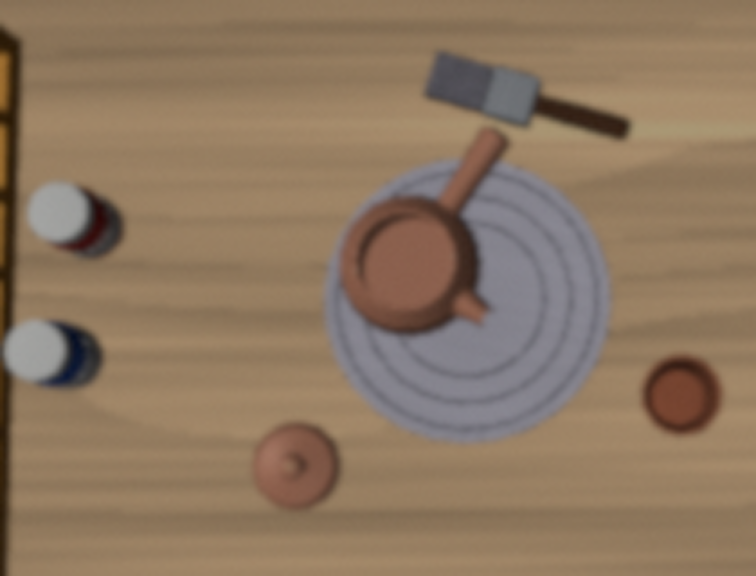

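View pics/scene0.png

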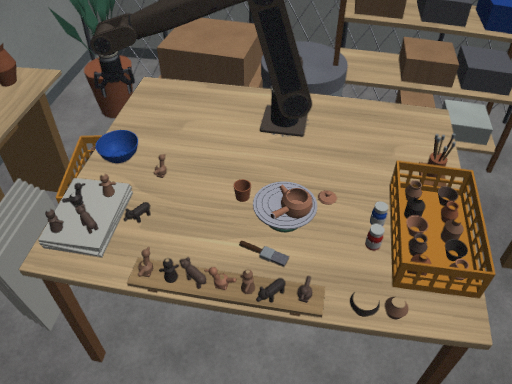

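The top view shows +x up and +y left. The wheel is centred near pixel (220,183), the pot near (204,173), with the handle up-right at about (226,138). I'll fit a ring model and a pot silhouette model for precise poses.

```bash
cat >> h.py <<'E'
from scipy.optimize import minimize
T=np.linspace(0,2*np.pi,180)
def circ(x,y,z,r): return np.stack([x+r*np.cos(T),y+r*np.sin(T),0*T+z],1)
def P(c,X,S=1): return np.array([proj(c,q) for q in X])*S
def wheel(img,c='top'):
    g=cv2.GaussianBlur(img,(0,0),.6).astype(np.float32).mean(2)
    def cost(p):
        t=0
        for r in(60,80,100):
            for dr,w in((0,1),(-6,-.5),(6,-.5)):
                q=P(c,circ(p[0],p[1],.075,(r+dr)/1e3)[::2]).astype(np.float32)
                v=cv2.remap(g,q[:,:1].copy(),q[:,1:].copy(),1).ravel(); 
                t=t+w*v
        return np.clip(t,-40,15).mean()
    best=min((minimize(cost,[.57+a,.077+b],method='Nelder-Mead',options=dict(initial_simplex=np.array([[.57+a,.077+b],[.574+a,.077+b],[.57+a,.081+b]]),xatol=2e-4,maxiter=40)) for a in(-.004,.004) for b in(-.004,.004)),key=lambda o:o.fun)
    return best.x,best.fun
def render(c,x,y,a):
    m=np.zeros((H*4,W*4),np.uint8)
    def hull(X):
        q=cv2.convexHull(P(c,X,4).round().astype(np.int32)); cv2.fillConvexPoly(m,q,1)
    hull(np.vstack([circ(x,y,.075,.040)[::6],circ(x,y,.107,.053)[::3],circ(x,y,.141,.037)[::6]]))
    def limb(d,r0,z0,t0,r1,z1,t1):
        u=np.array([np.cos(d),np.sin(d),0]);n=np.array([-u[1],u[0],0]);k=np.array([0,0,1])
        hull([np.array([x,y,0])+u*r+k*z+t/2*(np.cos(s)*n+np.sin(s)*k) for r,z,t in((r0,z0,t0),(r1,z1,t1)) for s in T[::15]])
    limb(a,.05,.115,.021,.116,.132,.025); limb(a-np.pi/2,.045,.11,.028,.074,.134,.014)
    return m
def pot(masks,g):
    ms={c:cv2.resize(m.astype(np.float32),(W*4,H*4),interpolation=1)>.5 for c,m in masks.items()}
    def cost(p):
        return -sum((lambda r:(r&m).sum()/(r|m).sum())(render(c,*p).astype(bool)) for c,m in ms.items())/len(ms)
    g=np.array(g); o=minimize(cost,g,method='Nelder-Mead',options=dict(initial_simplex=[g,g+[.012,0,0],g+[0,.012,0],g+[0,0,.2]],xatol=2e-4,fatol=1e-4,maxiter=90))
    return o.x,o.fun
def look(g,cams=('top',),tag=None,w=None):
    img=viewer.read_camera('top')
    if tag: cv2.imwrite(f'pics/{tag}.png',cv2.resize(img[90:270,150:310],None,fx=4,fy=3.3333*1.2 if 0 else 4)[:600])
    masks={}
    for c in cams:
        if c!='top': viewer.read_camera(c)
        r=viewer.outline_of(c,'teapot')
        if r: masks[c]=r[0]['mask'];print(c,r[0]['confidence'])
    x,f=pot(masks,g); s=get_state(); print('pot',x[:2].round(4),'handle deg',np.degrees(x[2]).round(1),'iou',-round(f,3))
    if w is None: w,f=wheel(img);print('wheel',w.round(4),f)
    d=w-x[:2];print('pot->wheel mm',(d*1e3).round(1),'len',np.hypot(*d)*1e3,'dir',np.degrees(np.arctan2(d[1],d[0])))
    M=R.from_quat(s['tcp_rot']).as_matrix();print('t',s['time'],'tcp',s['eef_pos'],'yaw',np.degrees(np.arctan2(M[1,0],M[0,0])),s['contact_force'])
    return x,w,M,np.array(s['eef_pos'])
E
python3 - <<'E'
from h import *
x,w,M,e=look([.586,.118,-.6],('top','scene'))
u=(w-x[:2]);u/=np.hypot(*u)
t=np.append(x[:2]-u*.085,.20);print('target',t,'tool shift now',M.T@(t-e),'yaw needed',np.degrees(np.arctan2(-u[1],-u[0])))
E
```

```text
top 0.6
scene 0.86Traceback (most recent call last):
  File "<stdin>", line 2, in <module>
  File "h.py", line 62, in look
    x,f=pot(masks,g); s=get_state(); print('pot',x[:2].round(4),'handle deg',np.degrees(x[2]).round(1),'iou',-round(f,3))
        ~~~^^^^^^^^^
  File "h.py", line 52, in pot
    g=np.array(g); o=minimize(cost,g,method='Nelder-Mead',options=dict(initial_simplex=[g,g+[.012,0,0],g+[0,.012,0],g+[0,0,.2]],xatol=2e-4,fatol=1e-4,maxiter=90))
                     ~~~~~~~~^^^^^^^^^^^^^^^^^^^^^^^^^^^^^^^^^^^^^^^^^^^^^^^^^^^^^^^^^^^^^^^^^^^^^^^^^^^^^^^^^^^^^^^^^^^^^^^^^^^^^^^^^^^^^^^^^^^^^^^^^^^^^^^^^^^^^
    res = _minimize_neldermead(fun, x0, args, callback, bounds=bounds,
                               **options)
    fxr = func(xr)
    fx = function(np.copy(x), *(wrapper_args + args))
  File "h.py", line 51, in cost
    return -sum((lambda r:(r&m).sum()/(r|m).sum())(render(c,*p).astype(bool)) for c,m in ms.items())/len(ms)
            ~~~^^^^^^^^^^^^^^^^^^^^^^^^^^^^^^^^^^^^^^^^^^^^^^^^^^^^^^^^^^^^^^^^^^^^^^^^^^^^^^^^^^^^^
  File "h.py", line 51, in <genexpr>
    return -
[... 508 characters left out ...]
 in T[::15]])
    ~~~~^^^^^^^^^^^^^^^^^^^^^^^^^^^^^^^^^^^^^^^^^^^^^^^^^^^^^^^^^^^^^^^^^^^^^^^^^^^^^^^^^^^^^^^^^^^^^^^^^^^^^^^^^^^^^^^^
  File "h.py", line 41, in hull
    q=cv2.convexHull(P(c,X,4).round().astype(np.int32)); cv2.fillConvexPoly(m,q,1)
                     ~^^^^^^^
  File "h.py", line 25, in P
    def P(c,X,S=1): return np.array([proj(c,q) for q in X])*S
                                     ~~~~^^^^^
  File "h.py", line 15, in proj
    p,f,M=par(c); q=M.T@(np.array(X)-p['xyz']); s=np.array([q[0],-q[1]])/-q[2]
          ~~~^^^
  File "h.py", line 6, in par
    p=viewer.camera_params(c); f=H/2/np.tan(np.radians(p['fov_y'])/2)
ValueError: time passes only in moves, steps and waits
```

```bash
python3 - <<'E'
s=open('h.py').read()
s=s.replace("def par(c):","import functools\n@functools.cache\ndef par(c):")
s=s.replace("np.array([proj(c,q) for q in X])*S","proj(c,np.array(X))*S")
s=s.replace("q=M.T@(np.array(X)-p['xyz']); s=np.array([q[0],-q[1]])/-q[2]","q=(np.array(X)-p['xyz'])@M; s=q[...,:2]*[1,-1]/-q[...,2:]")
s=s.replace("s=s*(1+p['k1']*(s@s)); return","s=s*(1+p['k1']*(s**2).sum(-1,keepdims=True)); return")
open('h.py','w').write(s)
E
cat > a.py <<'E'
from h import *
x,w,M,e=look([.586,.118,-.6],('top','scene'))
u=(w-x[:2]);u/=np.hypot(*u)
t=np.append(x[:2]-u*.085,.20);print('target',t,'tool shift now',M.T@(t-e),'yaw needed',np.degrees(np.arctan2(-u[1],-u[0])))
E
python3 a.py
```

```text
top 0.89
scene 0.63
pot [0.5859 0.1166] handle deg -35.9 iou 0.913
wheel [0.5639 0.0762] -20.42748260498047
pot->wheel mm [-22.  -40.4] len 46.02220964231455 dir -118.56777473743998
t 1.25 tcp [ 0.27329337 -0.61718202  0.23131582] yaw 23.881351630665016 [-0.81348206 -0.60199269 -0.54691676]
target [0.62656986 0.19127601 0.2       ] tool shift now [ 0.65032984 -0.59622026  0.03133434] yaw needed 61.43222526256002
```

```bash
python3 -m handwheel '[[[0.05,0.026,-0.024,0,0],[0.05,0.026,-0.024,0,0],[0.05,0.026,-0.024,0,0],[0.05,0.026,-0.024,0,0],[0.05,0.026,-0.024,0,0],[0.05,0.026,-0.024,0,0],[0.05,0.026,-0.024,0,0],[0.05,0.026,-0.024,0,0],[0.05,0.026,-0.024,0,0],[0.05,0.026,-0.024,0,0],[0.05,0.026,-0.024,0,0],[0.05,0.026,-0.024,0,0]]]' 20
python3 -m handwheel '[[[0.05,0.026,-0.024,0,0],[0.05,0.026,-0.024,0,0],[0.05,0.026,-0.024,0,0],[0.05,0.026,-0.024,0,0],[0.05,0.026,-0.024,0,0],[0.05,0.026,-0.024,0,0],[0.05,0.026,-0.024,0,0],[0.05,0.026,-0.024,0,0],[0.05,0.026,-0.024,0,0],[0.05,0.026,-0.024,0,0],[0.05,0.026,-0.024,0,0],[0.05,0.026,-0.024,0,0]]]'
python3 -m handwheel '[[[0.05,0.026,-0.02,0,0],[0.05,0,0,0,-6.25],[0.05,0,0,0,-6.25],[0.05,0,0,0,-6.25],[0.05,0,0,0,-6.25],[0.05,0,0,0,-6.25],[0.05,0,0,0,-6.25],[0.05,0,0,0,0],[0.05,0,0,0,0]]]'
python3 - <<'E'
from h import *
s=get_state();M=R.from_quat(s['tcp_rot']).as_matrix()
print(M.round(3),M.T@(np.array([.6266,.1913,.088])-s['eef_pos']),s['opening'],s['qpos'])
E
```

```text
time: 2.25
eef_pos: [0.4424, -0.2259, 0.2317]
tcp_rot: [0.978, 0.207, 0.0, 0.0]
contact_force: [0.2, -0.6, 0.2]
opening: 0.584
finger_force: 0.0
time: 3.25
eef_pos: [0.6111, 0.1639, 0.2315]
tcp_rot: [0.978, 0.207, 0.0, 0.0]
contact_force: [0.5, -0.6, -0.2]
opening: 0.587
finger_force: 0.0
time: 4.0
eef_pos: [0.6264, 0.1909, 0.2314]
tcp_rot: [0.861, 0.509, 0.0, 0.0]
contact_force: [-0.3, -0.2, 0.5]
opening: 0.585
finger_force: 0.0
[[ 0.481  0.877  0.   ]
 [ 0.877 -0.481 -0.   ]
 [ 0.     0.    -1.   ]] [4.42660783e-04 2.19675696e-05 1.43361965e-01] 0.5849497499121565 [ 1.41168244e-01  2.42596612e-01  1.62968045e+00 -1.72939704e-05
  1.26926949e+00  6.43414524e-01]
```

```bash
python3 -m handwheel '[[[0.05,0,0,0.035,0],[0.05,0,0,0.035,0],[0.05,0,0,0.035,0],[0.05,0,0,0.028,0],[0.05,0,0,0.010,0],[0.05,0,0,0,0],[0.05,-0.006,0,0,0],[0.05,-0.006,0,0,0],[0.05,-0.006,0,0,0],[0.05,-0.003,0,0,0],[0.05,-0.003,0,0,0],[0.05,-0.003,0,0,0]]]'
python3 -m handwheel '[[[0.05,-0.003,0,0,0],[0.05,-0.003,0,0,0],[0.05,-0.003,0,0,0],[0.05,-0.003,0,0,0],[0.05,-0.003,0,0,0],[0.05,-0.003,0,0,0],[0.05,-0.003,0,0,0],[0.05,-0.003,0,0,0],[0.05,0,0,0,0]]]'
python3 - <<'E'
from h import *
look([.575,.098,-.6],('top','scene'),'p1',np.array([.5639,.0762]))
E
```

```text
time: 5.0
eef_pos: [0.6137, 0.1669, 0.0894]
tcp_rot: [0.86, 0.51, 0.001, 0.0]
contact_force: [1.3, 0.5, -0.8]
opening: 0.59
finger_force: 0.0
time: 5.75
eef_pos: [0.6018, 0.1456, 0.0884]
tcp_rot: [0.86, 0.51, -0.0, 0.0]
contact_force: [1.6, 1.5, 1.7]
opening: 0.582
finger_force: 1.3
top 0.89
scene 0.82
pot [0.5756 0.0947] handle deg -35.7 iou 0.676
pot->wheel mm [-11.7 -18.5] len 21.922360000702867 dir -122.3798660856188
t 5.95 tcp [0.60160074 0.14583065 0.08794922] yaw 61.39103692200305 [0.50296564 0.81158571 0.60987556]
```

View pics/p1.png

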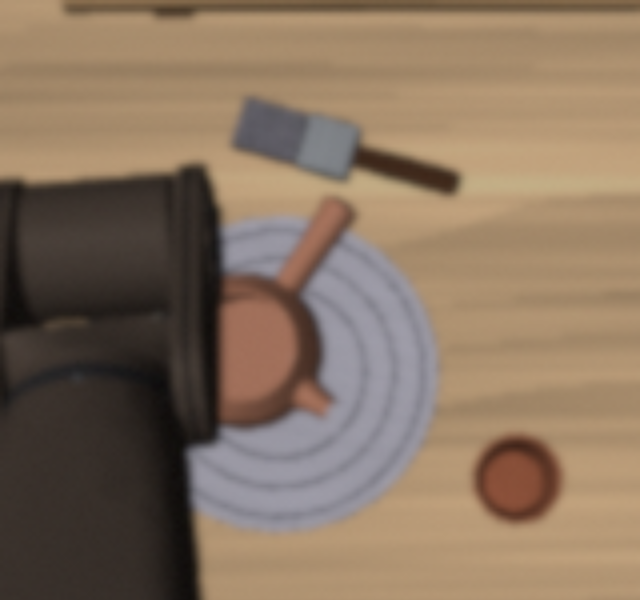

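The pot follows the cradle as planned: its mouth is now near (265,345) in the crop, the wheel centre near (287,373), the handle direction is unchanged. About 21.5 mm remain.

```bash
python3 -m handwheel '[[[0.05,-0.003,0,0,0],[0.05,-0.003,0,0,0],[0.05,-0.003,0,0,0],[0.05,-0.003,0,0,0],[0.05,-0.003,0,0,0],[0.05,-0.003,0,0,0],[0.05,-0.002,0,0,0],[0.05,-0.0015,0,0,0],[0.05,0,0,0,0],[0.05,0,0,0,0]]]'
python3 -m handwheel '[[[0.05,0.01,0,0,0],[0.05,0.02,0,0,0],[0.05,0.02,0,0,0],[0.05,0,0,-0.035,0],[0.05,0,0,-0.035,0],[0.05,0,0,-0.035,0],[0.05,0.03,0,0,-6.5],[0.05,0.03,0,0,-6.5],[0.05,0,0,0,-6.5],[0.05,0,0,0,-6.5],[0.05,0,0,0,-6.5]]]'
python3 - <<'E'
from h import *
x,w,M,e=look([.564,.077,-.6],('top','scene'),'p2')
h=np.array([np.cos(x[2]),np.sin(x[2])]);t=np.append(w+h*.098,.19)
print('tool shift to handle',M.T@(t-e),t,'yaw needed',np.degrees(x[2])+180)
E
```

```text
time: 6.78
eef_pos: [0.5913, 0.1269, 0.0881]
tcp_rot: [0.86, 0.51, -0.001, 0.0]
contact_force: [0.8, 0.4, 0.2]
opening: 0.585
finger_force: 0.4
time: 7.7
eef_pos: [0.6411, 0.2263, 0.1927]
tcp_rot: [0.68, 0.733, -0.001, -0.0]
contact_force: [-0.0, 0.2, 0.3]
opening: 0.587
finger_force: 0.0
top 0.62
scene 0.56
pot [0.5645 0.0784] handle deg -36.6 iou 0.896
wheel [0.5629 0.0745] -21.444231033325195
pot->wheel mm [-1.6 -3.9] len 4.260097282211552 dir -112.7746547756455
t 7.9 tcp [0.64114392 0.22551574 0.19294532] yaw 93.7302645799305 [-0.27353664  0.77273149  0.32585869]
tool shift to handle [-0.20906944 -0.01322503  0.00303968] [0.64154645 0.01602747 0.19      ] yaw needed 143.39437243827234
```

```bash
python3 -m handwheel '[[[0.05,-0.035,-0.002,0,0],[0.05,-0.035,-0.002,0,0],[0.05,-0.035,-0.002,0,0],[0.05,-0.035,-0.002,0,0],[0.05,-0.035,-0.002,0,0],[0.05,-0.034,-0.003,0,0],[0.05,0,0,0,-7.1],[0.05,0,0,0,-7.1],[0.05,0,0,0,-7.1],[0.05,0,0,0,-7.1],[0.05,0,0,0,-7.1],[0.05,0,0,0,-7.1]]]'
python3 -m handwheel '[[[0.05,0,0,0,-7.1],[0.05,0,0,0,0],[0.05,0,0,0,0]]]'
python3 - <<'E'
from h import *
x,w,M,e=look([.564,.077,-.64],('scene',),'p3',np.array([.563,.0750]))
h=np.array([np.cos(-.637),np.sin(-.637)]);t=np.append(w+h*.098,.11)
print('tool shift to handle',M.T@(t-e),t)
cv2.imwrite('pics/p4.png',cv2.resize(viewer.read_camera('scene')[120:280,190:390],None,fx=3.5,fy=3.5))
E
```

```text
time: 8.9
eef_pos: [0.6424, 0.0156, 0.1933]
tcp_rot: [0.369, 0.929, -0.0, -0.0]
contact_force: [-0.2, 0.1, -0.5]
opening: 0.586
finger_force: 0.0
time: 9.15
eef_pos: [0.6424, 0.0158, 0.1933]
tcp_rot: [0.315, 0.949, -0.0, -0.0]
contact_force: [-1.0, -0.8, 0.1]
opening: 0.589
finger_force: 0.0
scene 0.74
pot [0.5743 0.0865] handle deg -41.7 iou 0.806
pot->wheel mm [-11.3 -11.5] len 16.15945602432304 dir -134.45747660276032
t 9.3 tcp [0.64240862 0.01590461 0.19332109] yaw 143.42665529856285 [ 0.62415833 -0.24738981  1.06954432]
tool shift to handle [0.0009822  0.00027923 0.0833211 ] [0.64178061 0.01671093 0.11      ]
```

View pics/p4.png

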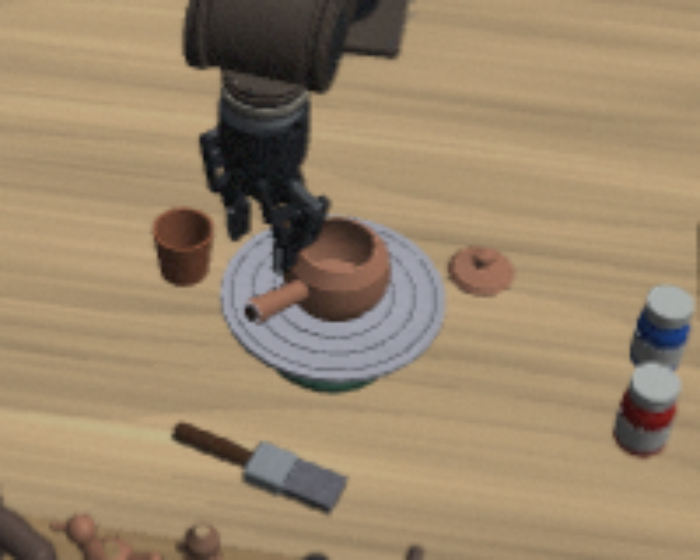

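The scene crop shows the fingers above the handle (handle tip at about (262,308), fingers at about (240–290,230), raised), with the pot about centred. I'll lower them astride the handle.

```bash
python3 -m handwheel '[[[0.05,0,0,0.025,0],[0.05,0,0,0.02,0],[0.05,0,0,0.006,0],[0.05,0,0,0.006,0],[0.05,0,0,0,0]]]'
python3 - <<'E'
from h import *
cv2.imwrite('pics/p5.png',cv2.resize(viewer.read_camera('scene')[150:270,215:365],None,fx=5,fy=5)); print(proj('scene',get_state()['eef_pos']))
E
```

```text
time: 9.77
eef_pos: [0.6419, 0.016, 0.1352]
tcp_rot: [0.313, 0.95, -0.0, -0.001]
contact_force: [0.1, -0.2, -0.1]
opening: 0.584
finger_force: 0.0
[263.78633072 203.97882795]
```

View pics/p5.png

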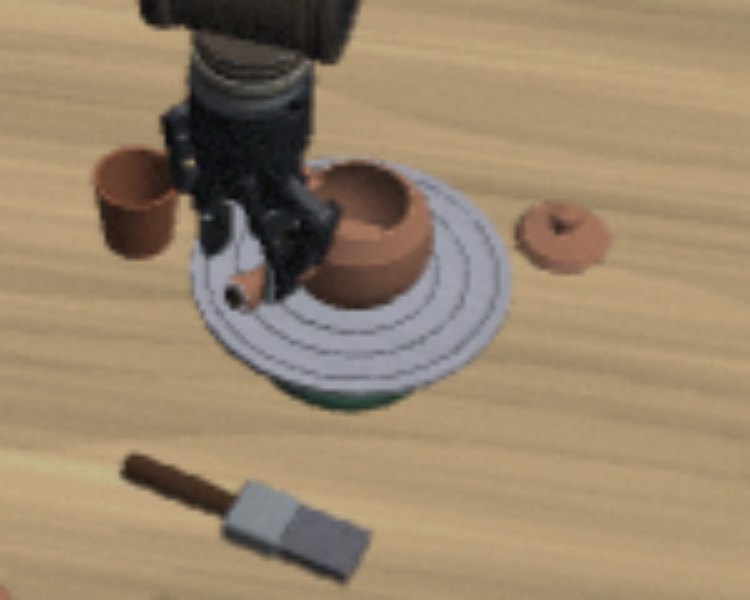

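The fingers straddle the handle root-to-tip region (about (230–290,240) in the crop), and the handle tip sits between them at (240,295). Now I lower a little more and swing clockwise.

```bash
python3 -m handwheel '[[[0.05,0,0,0.008,0],[0.05,0,0,0.008,0],[0.05,0,0,0.008,0],[0.05,0,0,0,0],[0.05,0.0001,-0.0034,0,2],[0.05,0.0001,-0.0034,0,2],[0.05,0.0001,-0.0034,0,2],[0.05,0.0001,-0.0034,0,2],[0.05,0.0001,-0.0034,0,2],[0.05,0.0001,-0.0034,0,2]]]'
python3 -m handwheel '[[[0.05,0.0001,-0.0051,0,3],[0.05,0.0002,-0.0051,0,3],[0.05,0.0001,-0.0051,0,3],[0.05,0.0001,-0.0051,0,3],[0.05,0.0002,-0.0051,0,3],[0.05,0.0001,-0.0051,0,3],[0.05,0.0001,-0.0051,0,3],[0.05,0.0002,-0.0051,0,3],[0.05,0.0001,-0.0051,0,3],[0.05,0.0001,-0.0051,0,3],[0.05,0.0002,-0.0051,0,3],[0.05,0.0001,-0.0051,0,3]]]'
python3 - <<'E'
from h import *
look([.564,.077,-1.3],('top','scene'),'p6',np.array([.563,.075]))
E
```

```text
time: 10.65
eef_pos: [0.6284, 0.001, 0.1122]
tcp_rot: [0.411, 0.912, 0.0, -0.0]
contact_force: [0.2, -0.4, -0.6]
opening: 0.59
finger_force: 0.1
time: 11.65
eef_pos: [0.5731, -0.0231, 0.1124]
tcp_rot: [0.673, 0.74, 0.0, 0.0]
contact_force: [0.8, 0.3, -0.0]
opening: 0.585
finger_force: 0.1
top 0.67
scene 0.69
pot [0.569  0.0799] handle deg -80.4 iou 0.439
pot->wheel mm [-6.  -4.9] len 7.7654706978989 dir -141.00844001936701
t 11.85 tcp [ 0.57346457 -0.02309069  0.11244066] yaw 95.65011349631003 [ 0.33113585 -0.07203723  0.60330945]
```

View pics/p6.png

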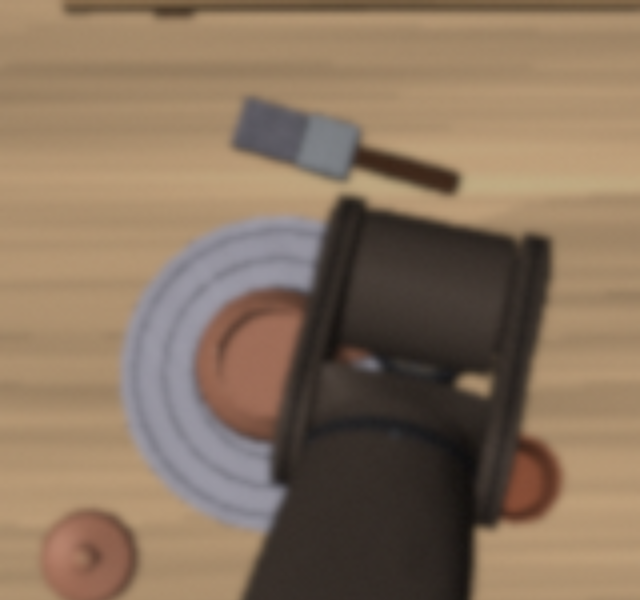

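The swing works: the pot is still about centred (mouth at about (265,365) in the crop), the handle has gone round under the gripper, and the force is low. Continue.

```bash
python3 -m handwheel '[[[0.05,0.0001,-0.0051,0,3],[0.05,0.0002,-0.0051,0,3],[0.05,0.0001,-0.0051,0,3],[0.05,0.0001,-0.0051,0,3],[0.05,0.0002,-0.0051,0,3],[0.05,0.0001,-0.0051,0,3],[0.05,0.0001,-0.0051,0,3],[0.05,0.0002,-0.0051,0,3],[0.05,0.0001,-0.0051,0,3],[0.05,0.0001,-0.0051,0,3],[0.05,0.0002,-0.0051,0,3],[0.05,0.0001,-0.0051,0,3]]]'
python3 -m handwheel '[[[0.05,0.0001,-0.0051,0,3],[0.05,0.0002,-0.0051,0,3],[0.05,0.0001,-0.0051,0,3],[0.05,0.0001,-0.0051,0,3],[0.05,0.0002,-0.0051,0,3],[0.05,0.0001,-0.0051,0,3],[0.05,0.0001,-0.0051,0,3],[0.05,0.0002,-0.0051,0,3],[0.05,0.0001,-0.0051,0,3],[0.05,0.0001,-0.0051,0,3],[0.05,0.0002,-0.0051,0,3],[0.05,0.0001,-0.0051,0,3]]]'
python3 -m handwheel '[[[0.05,0.0001,-0.0051,0,3],[0.05,0.0002,-0.0051,0,3],[0.05,0.0001,-0.0051,0,3],[0.05,0.0001,-0.0051,0,3],[0.05,0.0002,-0.0051,0,3],[0.05,0.0001,-0.0051,0,3],[0.05,0.0001,-0.0051,0,3],[0.05,0.0001,-0.0034,0,2],[0.05,0,0,0,0],[0.05,0,0,0,0]]]'
python3 - <<'E'
from h import *
look([.564,.077,-2.9],('scene',),None,np.array([.563,.075]))
E
```

```text
time: 12.85
eef_pos: [0.5148, -0.0101, 0.1126]
tcp_rot: [0.868, 0.496, 0.0, 0.0]
contact_force: [0.0, 1.1, 0.3]
opening: 0.585
finger_force: 0.1
time: 13.85
eef_pos: [0.4748, 0.0351, 0.1126]
tcp_rot: [0.979, 0.204, 0.0, 0.0]
contact_force: [0.1, -0.4, -0.1]
opening: 0.587
finger_force: 0.1
time: 14.68
eef_pos: [0.4667, 0.0731, 0.1125]
tcp_rot: [1.0, 0.006, 0.0, 0.0]
contact_force: [-0.3, -0.7, -0.0]
opening: 0.585
finger_force: 0.0
scene 0.67
pot [0.569  0.0786] handle deg -172.8 iou 0.912
pot->wheel mm [-6.  -3.6] len 7.021037132009621 dir -149.4823646557177
t 14.8333 tcp [0.46656782 0.07278443 0.11239481] yaw 0.6249449914608555 [0.32167956 0.31828559 0.16685946]
```

```bash
python3 -m handwheel '[[[0.05,0.0001,-0.0034,0,2],[0.05,0.0001,-0.0034,0,2],[0.05,0.0001,-0.0034,0,2],[0.05,0,0,0,0],[0.05,0,0.009,0,0],[0.05,0,0,-0.03,0],[0.05,0,0,-0.03,0],[0.05,0,0,-0.03,0],[0.05,0,0.04,0,0],[0.05,0,0.04,0,0],[0.05,0,0.04,0,0],[0.05,0,0.04,0,0]]]'
python3 - <<'E'
from h import *
x,w,M,e=look([.564,.077,-3.05],('top','scene'),'p7')
E
```

```text
time: 15.83
eef_pos: [0.4504, -0.0872, 0.2028]
tcp_rot: [0.999, -0.046, 0.001, 0.0]
contact_force: [0.2, -0.4, -0.5]
opening: 0.587
finger_force: 0.0
top 0.87
scene 0.87
pot [0.5638 0.0742] handle deg -179.8 iou 0.907
wheel [0.5623 0.0751] -18.91164207458496
pot->wheel mm [-1.5  0.9] len 1.750674947398819 dir 149.00262933729655
t 16.0333 tcp [ 0.45055338 -0.08665048  0.20230197] yaw -5.586798495104647 [0.37484981 1.18171084 0.2772345 ]
```

View pics/p7.png

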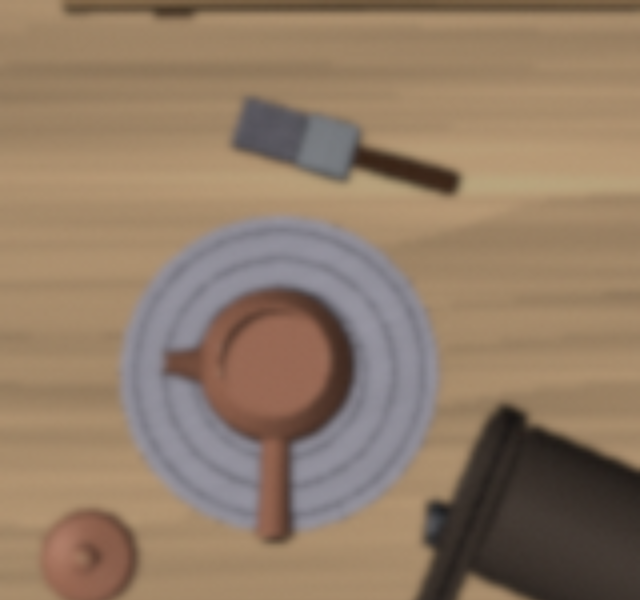

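The final picture shows the handle pointing straight down (robot's side, tip at (274,535)) and the spout pointing left (+y). The belly is concentric with the rings to within about 3 mm after parallax. The arm is clear and nothing else has moved.

```bash
python3 -m handwheel '[[[0.05,0,0,0,0],[0.05,0,0,0,0],[0.05,0,0,0,0],[0.05,0,0,0,0]]]' && python3 -c "
from plant import sign_off
print(sign_off())"
```

```text
time: 16.37
eef_pos: [0.4511, -0.0841, 0.2022]
tcp_rot: [0.999, -0.046, -0.0, -0.0]
contact_force: [-0.3, -0.9, -0.4]
opening: 0.589
finger_force: 0.0
the job is handed in; nothing more can be done
None
```

The job is handed in at about 16 s: the last pictures put the teapot 2–3 mm from the wheel's axis (limit 7 mm), its handle within about 1° of the robot's side, the arm clear and nothing else visibly moved; `sign_off()` gave no verdict.

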